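Fit the transport lock pin on a 3D printer's bed

ROBOT

A 6-joint arm with a two-finger parallel gripper is mounted at the origin on the work surface. World frame = base frame: x ahead of the robot, y to its left, z up, the work surface at z = 0. Lengths are in m, angles in rad, forces in N, time in s.
With the tool pointing down it reaches from about 0.35 to 0.775 m from the base axis. Payload 5.5 kg.
Tool frame: the origin (TCP) lies midway between the tips of the shut fingers; the grasp point (between the pads) lies 19 mm behind it (env.tcp_to_grasp is the distance from the TCP to the grasp point, in m); z points along the fingers, y is the direction in which the jaws open and shut (so a half turn about z gives the same grasp; the last joint's range is limited). The gripper opens to 85 mm and grips with 20 to 120 N. Pads are 22 mm wide; open, the fingers measure 114 mm over their backs; the gripper's body (76 mm by 85 mm) begins 54 mm behind the grasp point. The pads swing forward as they close: fully open they stand 13 mm farther back than shut.
Start: joints at [0.973, 0.313, 0.046, 1.304, 0, 1.431], TCP at [0.254, 0.516, 0.193] pointing down, gripper open.
Joint ranges: [-2.76, 2.76], [-0.86, 1.69], [-1.03, 1.26], [-2.2, 2.34], [-1.47, 1.5], [-3.14, 3.14]. Speed limits (rad/s): [2.57, 2.57, 3.14, 3.14, 3.14, 3.14].

INTERFACE

Orientations are given as a unit quaternion [w, x, y, z].
In Python, from workcell import get_state, viewer, hand_in, finder, env gives the robot as it stands.
- The arm moves only by the tool arm_command, never from a script. Its argument "motion" is a list of rows, each an object of numbers: "x", "y", "z": the shift along the tool's x, y, z in mm; "rx", "ry", "rz": the turn, a rotation vector about the tool's x, y, z in degrees; "hand": the closure, from -1 (fully open) to 1 (shut). A call has 1 to 10 rows; each row is the pose to reach, as a shift and turn from the pose commanded when the call began, along the tool's axes at that moment; what a row does not reach only later rows make up. A row lasts 1/8 s, in which the tool goes at most 62.5 mm and 10.7 degrees, less where a joint would pass 70% of its speed; a pose out of reach is approached as far as the arm can. A call with a gripper value outside its range is refused whole. The fingers move at their own pace and stop on an object; "force" is the grip in N (left out, the last holds). Time passes only in rows, so rows that repeat a pose let the fingers close. It gives the time, the measured TCP pose, the force and the opening at its end, in the units of the state.
- get_state(): the state, without advancing time (a new reading comes with each control period).
- viewer.read_camera(name): name is "side" or "top" or "wrist"; returns a dict with "image" (400x640x3 uint8, red, green, blue), "z_map" (400x640 float32, m along the optical axis (not along the pixel's ray), 0 where there is no reading), "intrinsics" (3x3 intrinsics, pixels), "k1" (the pictures are not rectified: a ray, as slopes to the right and down, at radius r is drawn at 1 + k1 r^2 times it, then the intrinsics apply), "rvec" (rotation vector, rad) and "tvec" (3), from world to camera coordinates, as OpenCV has them. Camera axes: x right, y down, z forward; pixel columns grow to the right and rows downward; lengths in m; the calibration is good to about 2 mm. A picture is of the moment at which its call begins.
- hand_in(): hands the job in, once; it reports no verdict.
Trained networks look in a picture, given as the dict that the camera call returned (one of the last four; its "shot" number tells which), for a name from the list of things; names that differ only in an ending like _2 or _b are one class to them, and where a whole thing is asked for, a point or a joint stands for the part that bears it (a point fixed in the world has none). Each returns a list of dicts, best first, with "score" (0 to 1); they miss things now and then, are a little off and sometimes report something else, mostly with a low value. They report only what shows in the picture. A call takes as long as a camera call.
- finder.find_in(picture, query): "at" ([column, row] in pixels, amid what is visible of it).
- finder.masks_of(picture, query): "region" (400x640 bool, what is visible of it) and "at" ([column, row] in pixels, amid what is visible of it).
The state is a dict: "clock": time; "joint_pos": joint angles; "qvel": joint speeds; "tau": joint torques, N m; "tcp_pos": TCP position; "orientation": TCP orientation; "wrist_force": force on the tool from outside, world axes, zero at the start; "ft_torque": the same for the moment, N m; "finger_gap": finger opening in m.
Only numpy, scipy, OpenCV 4.12 (cv2) and the standard library are available. Lean on these libraries where they do the work, as an engineer would, in place of code of your own. Each camera call takes 0.05 s, during which the arm holds its last target.

TASK

The printer base is about to be carried to another table: lock its bed with the orange ball-lock pin from the rack. Squeeze the pin's black thumb button in and keep it in while you insert the pin straight down through the white bush and the two aligned holes until its flange rests fully home on the bush, then let go so that the button springs out and the pin locks. Leave the blue pin in its place in the rack.

Things in the scene. Friction and masses are not known exactly. Their poses are not given: they have to be found in the camera images.
- lock_pin: Orange ball-lock pin, 0.2 kg, upright in a grey rack's slot, flange on its top 90 mm up. Origin: axis, flange underside; z up, x to the thumb button. Flange diameter 58, 5 thick; head 40 (x) by 36 (y), 5 to 53 mm up. Shank diameter 14, conical tip 76 mm down; 62 mm down two balls jut out along y, 37 mm across, flush when the button is in. Slots in a row along y, 74 mm apart; neighbours as tall.
- thumb (a joint): Travel of the orange pin's black side button, m: 0 out (balls out), 0.006 flush with the head (balls in), stop 0.007; 8 N flush. 18 mm wide, 26 tall, centred 30 mm above the pin's origin, 6 mm proud of the head's +x face: 46 mm over button and head, 40 pressed. Gripping along pin x at that height keeps it in; along y leaves it out. Balls inside a hole hold the button partly in.
- lock_hole (a point): Centre of the top rim of the white funnel bush on the fixed printer base, 100 mm up, at the near edge of the yellow bed; z up along the holes. Funnel 41 mm wide at the rim (51 outside), 12 deep; below it two 28 mm holes in aluminium plates, lowest face 52 mm below the rim. Home: pin origin at this point, flange on the rim, balls below the plates; any turn. Nothing within 150 mm is higher.
- blue_pin: Shorter pin (shank 55 mm) with a blue head of the same size and a fixed black button, in another slot of the rack; not to be used. Origin on its axis at the flange's underside, z up.

How it is judged:
On the way, in this order (a step that is already met when the one before it is completed fails the run):
1. the orange pin is lifted out of the rack with its button held in (height (world z) of lock_pin above 0.125 m and value of joint thumb above 0.004 m), for 0.1 s.
2. the pin enters the bush and holes with its button held in (z of lock_pin in the frame of lock_hole between 0.006 and 0.05 m and horizontal distance between lock_pin and lock_hole below 0.014 m and value of joint thumb above 0.004 m), for 0.1 s.
At the end, for the whole second after the job is handed in: The orange pin stands at rest in the lock hole, its flange home on the bush (within 4 mm in height, 10 mm sideways, upright within 0.1 rad), its thumb button sprung out again (less than 1.5 mm in), released; the blue pin is within 20 mm of where it stood (z of lock_pin in the frame of lock_hole between -0.004 and 0.004 m and horizontal distance between lock_pin and lock_hole below 0.01 m and angle between lock_pin's own z axis and vertical below 0.1 rad and value of joint thumb below 0.0015 m and linear speed of lock_pin below 0.02 m/s and distance of blue_pin from where it was at the start of the episode below 0.02 m); the robot touches nothing.
It fails at once if the blue pin is moved more than 30 mm (distance of blue_pin from where it was at the start of the episode above 0.03 m).
It also fails if it takes over 40 s, if anything falls off the work surface, if the arm or the gripper's body presses on something with over 40 N, if the wrist force passes 120 N, or if a joint passes its speed limit or range.

## Working session

There is one attempt and no reset: what is moved stays moved. The work goes in short steps, Python scripts to look and compute and a tool call to move; the robot and the scene stay as the last step left them, time stands still between calls to the robot, and variables do not carry over. Pictures are saved under pics/ and viewed, and the job is handed in when it is done.

Besides the shell and the picture viewer there is one more tool, called after "Request:" as name([rows], argument=value, ...), one row to a line, values as JSON. arm_command: Moves the arm, as the interface text tells. Its arguments: {"type":"object","properties":{"motion":{"type":"array","items":{"type":"object","properties":{"x":{"type":"number"},"y":{"type":"number"},"z":{"type":"number"},"rx":{"type":"number"},"ry":{"type":"number"},"rz":{"type":"number"},"hand":{"type":"number"}}}},"force":{"type":"number"}},"required":["motion"]}

```bash
mkdir -p pics; ls
cat > h.py <<'E'
import numpy as np, cv2
from workcell import get_state, viewer, hand_in, finder, env
def shot(n,name):
    p=viewer.read_camera(n); cv2.imwrite(f'pics/{name}.png',p['image'][:,:,::-1]); return p
def unproj(p,uv,z):
    K=np.array(p['intrinsics']);uv=np.atleast_2d(uv).astype(float)
    d=np.stack([(uv[:,0]-K[0,2])/K[0,0],(uv[:,1]-K[1,2])/K[1,1]],1)
    s=d.copy()
    for _ in range(20): s=d/(1+p['k1']*(s**2).sum(1,keepdims=True))
    R=cv2.Rodrigues(np.array(p['rvec'],float))[0];t=np.array(p['tvec'],float).ravel()
    c=np.concatenate([s,np.ones((len(s),1))],1)*np.atleast_1d(z)[:,None]
    return (c-t)@R
def cloud(p):
    v,u=np.mgrid[0:400:1,0:640:1]; z=p['z_map'].ravel()
    P=unproj(p,np.stack([u.ravel(),v.ravel()],1),z); P[z<=0]=np.nan
    return P.reshape(400,640,3)
E
python3 - <<'E'
from h import *
s=get_state(); print(s)
for n in ['side','top','wrist']:
    p=shot(n,n+'0')
    C=cloud(p)
    np.savez(f'{n}0.npz',C=C,im=p['image'])
    for q in ['lock_pin','thumb','blue_pin']:
        for r in finder.masks_of(p,q)[:3]:
            m=r['region']; print(n,q,r['score'],r['at'],m.sum(),np.nanmedian(C[m],0))
    for r in finder.find_in(p,'lock_hole')[:3]:
        a=np.round(r['at']).astype(int); print(n,'hole',r, C[a[1],a[0]])
E
```

```text
pics
{'clock': 0.0, 'joint_pos': array([9.73422988e-01, 3.14013586e-01, 4.49446102e-02, 1.30361984e+00,
       1.16905012e-05, 1.43118209e+00]), 'qvel': array([ 8.58257345e-04,  2.13873991e-04,  1.17986751e-04,  9.62781496e-04,
        1.03210799e-03, -3.52331031e-05]), 'tau': array([-5.23435992e-04, -4.80631578e+01,  2.98530757e+01,  1.93842757e-02,
       -3.01392147e-04,  1.56282901e-06]), 'tcp_pos': array([0.2537822 , 0.51528748, 0.19218741]), 'orientation': array([-3.46300222e-04,  2.26886341e-01,  9.73920784e-01, -8.80618306e-04]), 'wrist_force': array([ 0.27475025, -0.22656074,  0.93494894]), 'ft_torque': array([0.04814091, 0.06301219, 0.01614853]), 'finger_gap': 0.08556675938745728}
side lock_pin 0.84 [340.5, 257.1] 1214 [ 0.56312775 -0.26173059  0.12772979]
side blue_pin 0.71 [348.0, 296.4] 1339 [ 0.56380331 -0.33537394  0.12845021]
side hole {'at': [328.8, 126.8], 'score': 0.92} [0.66416667 0.12400715 0.09030679]
top lock_pin 0.71 [386.0, 188.2] 585 [ 0.56394626 -0.24339131  0.14129994]
top blue_pin 0.59 [421.1, 192.3] 592 [ 0.56435056 -0.31278585  0.14138725]
top hole {'at': [199.8, 134.4], 'score': 0.85} [0.70077297 0.16123104 0.08889474]
```

View pics/side0.png

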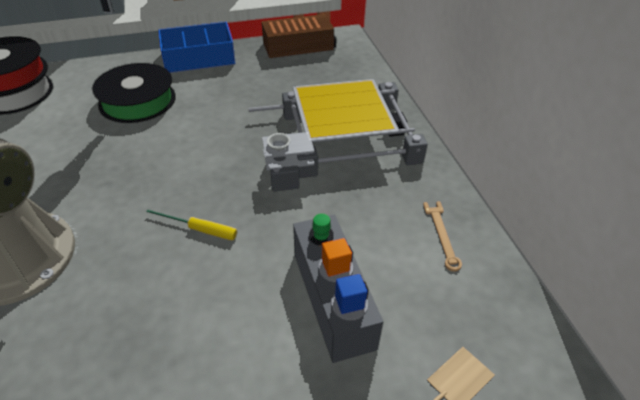

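View pics/top0.png

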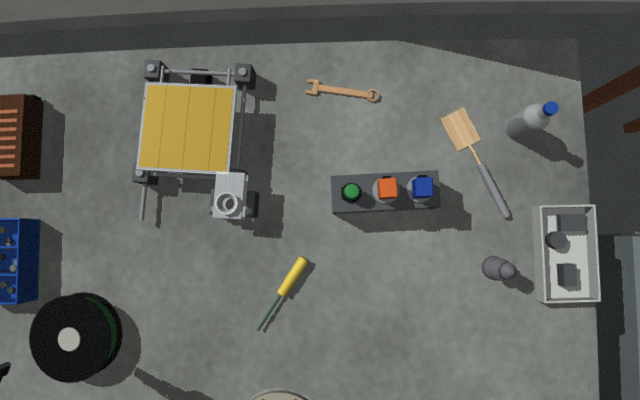

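View pics/wrist0.png

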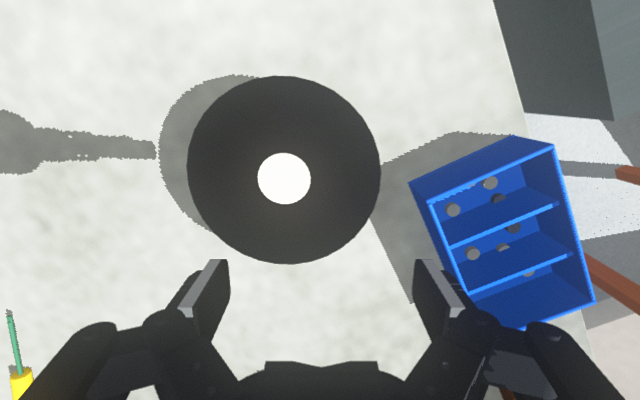

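The rack's orange head is at (387,188) in the top view, between a green knob and the blue pin. The white bush is at (228,203). Next I'll zoom in and measure.

Run:
```python
from h import *
d=np.load('top0.npz');s=np.load('side0.npz')
a=cv2.resize(d['im'][160:225,320:450],None,fx=6,fy=6,interpolation=cv2.INTER_CUBIC)[:, :780]
b=cv2.resize(d['im'][165:225,200:270],None,fx=6,fy=6,interpolation=cv2.INTER_CUBIC)
c=cv2.resize(s['im'][205:325,285:385],None,fx=5,fy=5,interpolation=cv2.INTER_CUBIC)
cv2.imwrite('pics/za.png',a[:,:,::-1]);cv2.imwrite('pics/zb.png',b[:,:,::-1]);cv2.imwrite('pics/zc.png',c[:,:,::-1])
def fit(name,C,im):
    hsv=cv2.cvtColor(im,cv2.COLOR_RGB2HSV)
    for nm,lo,hi in [('orange',5,16),('blue',110,125)]:
        m=(hsv[...,0]>=lo)&(hsv[...,0]<=hi)&(hsv[...,1]>150)
        X=C[...,0];Y=C[...,1];Z=C[...,2]
        m&=(abs(X-.56)<.06)&(abs(Y+.29)<.1)&(Z>.134)&(Z<.15)
        P=C[m]; 
        r=cv2.minAreaRect((P[:,:2]*1000).astype(np.float32))
        print(name,nm,len(P),P.mean(0),P[:,2].max(),r)
    # rack points
    m=(abs(C[...,0]-.56)<.06)&(abs(C[...,1]+.25)<.15)&(abs(C[...,2]-.088)<.006)
    P=C[m]; print('flange/rack',len(P), cv2.minAreaRect((P[:,:2]*1000).astype(np.float32)), np.median(P[:,2]))
    m=(abs(C[...,2]-.1)<.006)&(abs(C[...,0]-.53)<.05)&(abs(C[...,1]-.09)<.06)
    P=C[m]; print('rim',len(P),P.mean(0),P.min(0),P.max(0),cv2.minAreaRect((P[:,:2]*1000).astype(np.float32)),cv2.minEnclosingCircle((P[:,:2]*1000).astype(np.float32)))
for n,q in [('top',d),('side',s)]: fit(n,q['C'],q['im'])
print(d['C'][203,210:250:3])
```

```text
top orange 333 [ 0.56654159 -0.24648057  0.14286107] 0.14711813419244296 ((566.8438720703125, -247.00047302246094), (40.0832633972168, 34.832374572753906), 3.2098734378814697)
top blue 358 [ 0.56747516 -0.31878883  0.1429639 ] 0.14786373167815003 ((569.0026245117188, -319.2489013671875), (36.80636215209961, 42.137847900390625), 88.9499740600586)
flange/rack 2543 ((565.1756591796875, -247.04605102539062), (80.70230102539062, 234.29908752441406), 2.008183479309082) 0.09027190677524313
rim 198 [0.54468884 0.09986358 0.0984501 ] [0.52012405 0.07386015 0.09403253] [0.56829474 0.12307197 0.10303071] ((544.24951171875, 98.38948059082031), (47.47222137451172, 49.66848373413086), 40.783958435058594) ((543.9315795898438, 98.26199340820312), 25.182674407958984)
side orange 490 [ 0.56552165 -0.25138407  0.14162552] 0.14535115766419013 ((567.2089233398438, -248.544921875), (40.8140983581543, 37.18070983886719), 1.7193294763565063)
side blue 238 [ 0.56466439 -0.32910803  0.14044774] 0.1462560082704149 ((567.2244873046875, -322.908935546875), (36.432613372802734, 40.036338806152344), 88.86105346679
[... 267 characters left out ...]
42431640625, 96.95907592773438), (47.74619674682617, 48.683074951171875), 87.97889709472656) ((545.4877319335938, 97.09596252441406), 25.542654037475586)
[[ 0.54858072  0.14891544  0.05020109]
 [ 0.54810972  0.1405377   0.05472481]
 [ 0.54455225  0.12038328  0.09915336]
 [ 0.54502179  0.11595124  0.09159985]
 [ 0.54771608  0.11955777  0.05517387]
 [ 0.5474828   0.11221902  0.05665186]
 [ 0.55159917  0.12002714  0.0015456 ]
 [ 0.55177087  0.11371801 -0.00233726]
 [ 0.54481468  0.08388631  0.08681387]
 [ 0.54373195  0.07411847  0.09946509]
 [ 0.54453297  0.07039313  0.08748671]
 [ 0.54703799  0.07164837  0.0531126 ]
 [ 0.54694673  0.06483005  0.05274316]
 [ 0.54670377  0.05758287  0.05437004]]
```

View pics/za.png

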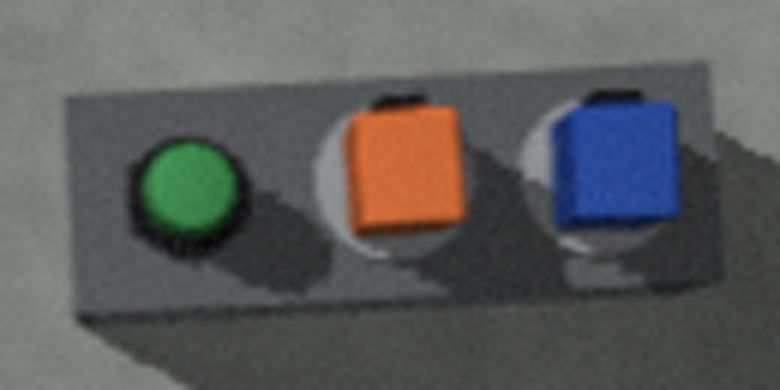

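View pics/zc.png

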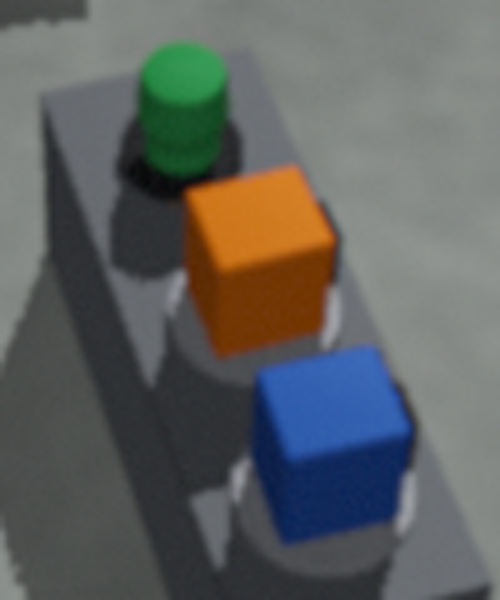

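View pics/zb.png

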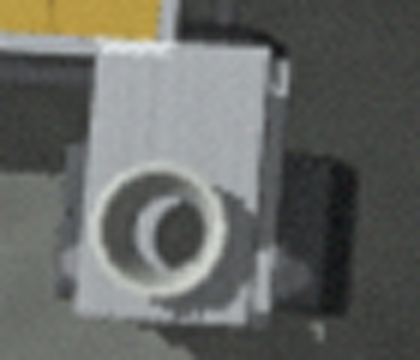

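```bash
cat >> h.py <<'E'
from scipy.spatial.transform import Rotation as Rn
def goal(x,y,z,yaw):
    s=get_state(); q=s['orientation']; R=Rn.from_quat([q[1],q[2],q[3],q[0]])
    a=np.radians(yaw); ty=np.array([np.cos(a),np.sin(a),0]); tz=np.array([0,0,-1.]); tx=np.cross(ty,tz)
    G=Rn.from_matrix(np.stack([tx,ty,tz],1))
    d=R.inv().apply(np.array([x,y,z])-s['tcp_pos'])*1000
    print('clock',s['clock'],'tcp',s['tcp_pos'],'F',s['wrist_force'],'gap',s['finger_gap'])
    print('yaw now',np.degrees(np.arctan2(*R.as_matrix()[[1,0],[1,1]])))
    print('shift',d.round(1),'rot',(R.inv()*G).as_rotvec(degrees=True).round(2))
E
python3 -c "
from h import *
goal(.567,-.248,.23,2)"
```

```text
clock 0.75 tcp [0.25418401 0.51585117 0.19317892] F [0.25467227 0.93250608 0.23580458] gap 0.08567072356836894
yaw now 63.76844140747957
shift [-618.2 -546.9  -36.9] rot [ 1.000e-02 -0.000e+00  6.177e+01]
```

Request:
arm_command([
  {"x": -45, "y": -40, "z": -30, "rz": 8},
  {"x": -90, "y": -80, "z": -37, "rz": 16},
  {"x": -135, "y": -120, "z": -37, "rz": 24},
  {"x": -180, "y": -160, "z": -37, "rz": 32},
  {"x": -225, "y": -200, "z": -37, "rz": 40},
  {"x": -270, "y": -240, "z": -37, "rz": 48},
  {"x": -315, "y": -280, "z": -37, "rz": 56},
  {"x": -360, "y": -320, "z": -37, "rz": 62},
  {"x": -405, "y": -360, "z": -37, "rz": 62},
  {"x": -450, "y": -400, "z": -37, "rz": 62},
])

```text
invalid input at $.motion[0]: expected keys x, y, z, rx, ry, rz, hand
```

```bash
python3 -c "
from h import *
goal(.567,-.248,.22,2)"
```

```text
clock 0.75 tcp [0.25418401 0.51585117 0.19317892] F [0.25467227 0.93250608 0.23580458] gap 0.08567072356836894
yaw now 63.76844140747957
shift [-618.2 -546.9  -26.9] rot [ 1.000e-02 -0.000e+00  6.177e+01]
```

Request:
arm_command([
  {"x": -45, "y": -40, "z": -30, "rx": 0, "ry": 0, "rz": 8, "hand": -1},
  {"x": -90, "y": -80, "z": -37, "rx": 0, "ry": 0, "rz": 16, "hand": -1},
  {"x": -135, "y": -120, "z": -37, "rx": 0, "ry": 0, "rz": 24, "hand": -1},
  {"x": -180, "y": -160, "z": -37, "rx": 0, "ry": 0, "rz": 32, "hand": -1},
  {"x": -225, "y": -200, "z": -37, "rx": 0, "ry": 0, "rz": 40, "hand": -1},
  {"x": -270, "y": -240, "z": -37, "rx": 0, "ry": 0, "rz": 48, "hand": -1},
  {"x": -315, "y": -280, "z": -37, "rx": 0, "ry": 0, "rz": 56, "hand": -1},
  {"x": -360, "y": -320, "z": -37, "rx": 0, "ry": 0, "rz": 62, "hand": -1},
  {"x": -405, "y": -360, "z": -37, "rx": 0, "ry": 0, "rz": 62, "hand": -1},
  {"x": -450, "y": -400, "z": -37, "rx": 0, "ry": 0, "rz": 62, "hand": -1},
])

```text
clock: 2.0
tcp_pos: [0.4816, -0.0439, 0.2304]
orientation: [0.0, 0.696, 0.718, 0.0]
wrist_force: [0.7, 0.7, 0.4]
finger_gap: 0.0857
```

```bash
python3 -c "
from h import *
goal(.567,-.248,.22,2)"
```

```text
clock 2.0 tcp [ 0.48160124 -0.04389458  0.23042102] F [0.66114    0.73409408 0.40910307] gap 0.08568609140638155
yaw now 1.751948951920197
shift [-206.6   79.1   10.5] rot [ 0.06 -0.   -0.25]
```

Request:
arm_command([
  {"x": -52, "y": 20, "z": 0, "rx": 0, "ry": 0, "rz": 0, "hand": -1},
  {"x": -104, "y": 40, "z": 0, "rx": 0, "ry": 0, "rz": 0, "hand": -1},
  {"x": -156, "y": 60, "z": 5, "rx": 0, "ry": 0, "rz": 0, "hand": -1},
  {"x": -206.5, "y": 79, "z": 10, "rx": 0, "ry": 0, "rz": 0, "hand": -1},
  {"x": -206.5, "y": 79, "z": 10, "rx": 0, "ry": 0, "rz": 0, "hand": -1},
  {"x": -206.5, "y": 79, "z": 10, "rx": 0, "ry": 0, "rz": 0, "hand": -1},
])

```text
clock: 2.75
tcp_pos: [0.566, -0.2456, 0.2197]
orientation: [-0.001, 0.696, 0.718, 0.0]
wrist_force: [-0.1, 0.4, 0.3]
finger_gap: 0.0854
```

Run:
```python
from h import *
goal(.567,-.248,.15,2)
p=shot('wrist','w1');C=cloud(p)
np.savez('w1.npz',C=C,im=p['image'])
hsv=cv2.cvtColor(p['image'],cv2.COLOR_RGB2HSV)
for nm,lo,hi in [('orange',5,16),('blue',105,125)]:
    m=(hsv[...,0]>=lo)&(hsv[...,0]<=hi)&(hsv[...,1]>120)&(C[...,2]>.137)&(C[...,2]<.15)
    P=C[m]
    if len(P): print(nm,len(P),P.mean(0),cv2.minAreaRect((P[:,:2]*1000).astype(np.float32)))
```

```text
clock 2.75 tcp [ 0.56595353 -0.24555455  0.21971405] F [-0.08575382  0.37118832  0.25110151] gap 0.08536239193333704
yaw now 1.742592743704692
shift [-2.5  1.  69.7] rot [-0.05 -0.06 -0.26]
orange 1862 [ 0.5651945  -0.24593224  0.14235676] ((565.232666015625, -247.2391357421875), (39.199161529541016, 36.75545120239258), 2.6577491760253906)
blue 1482 [ 0.56594359 -0.31849179  0.14230382] ((566.2779541015625, -320.1316833496094), (38.888790130615234, 36.0600700378418), 0.6317766308784485)
```

View pics/w1.png

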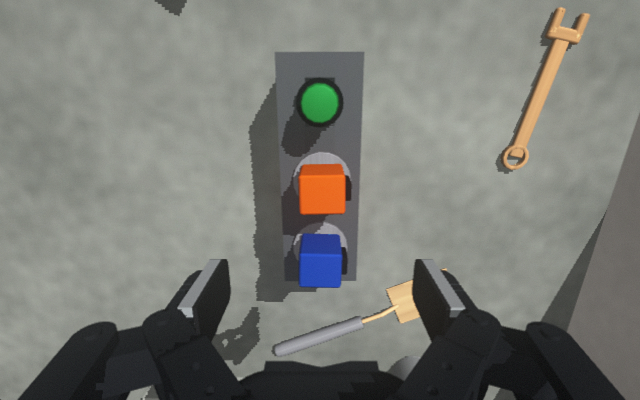

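Orange head at (322,190) with its black button on the right (+x). It agrees with the other views, so the axis is about (0.566, -0.247). Descending now.

Request:
arm_command([
  {"x": -1.5, "y": 0, "z": 30, "rx": 0, "ry": 0, "rz": 0, "hand": -1},
  {"x": -1.5, "y": 0, "z": 60, "rx": 0, "ry": 0, "rz": 0, "hand": -1},
  {"x": -1.5, "y": 0, "z": 85, "rx": 0, "ry": 0, "rz": 0, "hand": -1},
  {"x": -1.5, "y": 0, "z": 105, "rx": 0, "ry": 0, "rz": 0, "hand": -1},
  {"x": -1.5, "y": 0, "z": 117, "rx": 0, "ry": 0, "rz": 0, "hand": -1},
  {"x": -1.5, "y": 0, "z": 121, "rx": 0, "ry": 0, "rz": 0, "hand": -1},
  {"x": -1.5, "y": 0, "z": 121, "rx": 0, "ry": 0, "rz": 0, "hand": -1},
])

```text
clock: 3.68
tcp_pos: [0.5667, -0.2471, 0.0998]
orientation: [0.0, 0.696, 0.718, 0.0]
wrist_force: [0.2, 0.1, -0.5]
finger_gap: 0.0852
```

Run:
```python
from h import *
goal(.566,-.247,.098,2)
shot('wrist','w2');p=shot('side','s2')
c=cv2.resize(p['image'][180:340,270:430],None,fx=3.7,fy=3.7,interpolation=cv2.INTER_CUBIC)
cv2.imwrite('pics/s2z.png',c[:,:,::-1])
```

```text
clock 3.675 tcp [ 0.56671277 -0.24710004  0.0997656 ] F [ 0.21898766  0.07380402 -0.46251647] gap 0.08517613411848883
yaw now 1.7999770152807903
shift [ 0.1 -0.7  1.8] rot [ 0.05  0.02 -0.2 ]
```

View pics/s2z.png

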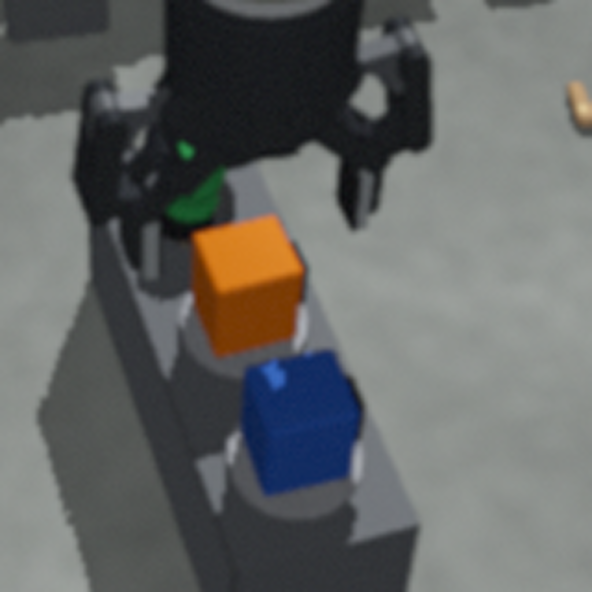

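View pics/w2.png

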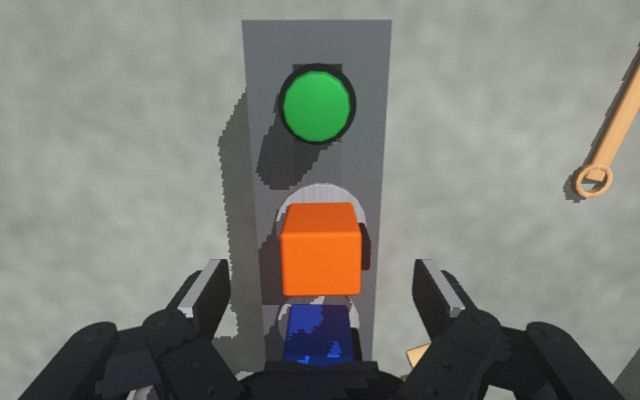

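```bash
cat >> h.py <<'E'
def proj(p,X):
    X=np.atleast_2d(X).astype(float)
    R=cv2.Rodrigues(np.array(p['rvec'],float))[0];t=np.array(p['tvec'],float).ravel()
    c=X@R.T+t; s=c[:,:2]/c[:,2:]; s=s*(1+p['k1']*(s**2).sum(1,keepdims=True))
    K=np.array(p['intrinsics']); return s*[K[0,0],K[1,1]]+K[:2,2]
E
python3 - <<'E'
from h import *
P=[[.566,-.247,.143],[.566,-.247,.12],[.5237,-.247,.113],[.609,-.247,.113],[.5237,-.236,.113],[.609,-.236,.113],[.5237,-.258,.113],[.609,-.258,.113]]
for n in ['side','wrist']:
    p=viewer.read_camera(n); u=proj(p,P); print(n,u.round(0).tolist(), ((u-[270,180])*3.7).round(0).tolist() if n=='side' else '')
    C=cloud(p)
    if n=='wrist':
        print(C[270:320:8,180:232:8].round(3).tolist())
    else:
        m=(C[...,2]>.1)&(C[...,2]<.13)&(abs(C[...,1]+.247)<.06)&(abs(C[...,0]-.566)>.033)&(abs(C[...,0]-.566)<.06)
        for s in (1,-1):
            Q=C[m&((C[...,0]-.566)*s>0)]; print(s,len(Q),Q.min(0) if len(Q) else '',Q.max(0) if len(Q) else '',Q.mean(0))
E
```

```text
side [[336.0, 247.0], [335.0, 256.0], [310.0, 264.0], [360.0, 254.0], [309.0, 259.0], [358.0, 249.0], [312.0, 269.0], [362.0, 259.0]] [[244.0, 249.0], [242.0, 282.0], [149.0, 311.0], [334.0, 272.0], [143.0, 292.0], [326.0, 254.0], [156.0, 331.0], [342.0, 291.0]]
1 0   [nan nan nan]
-1 0   [nan nan nan]
wrist [[321.0, 265.0], [321.0, 244.0], [248.0, 237.0], [395.0, 241.0], [247.0, 219.0], [397.0, 223.0], [248.0, 254.0], [393.0, 258.0]] 
[[[0.428, -0.339, 0.0], [0.436, -0.339, 0.001], [0.444, -0.34, -0.001], [0.517, -0.238, 0.164], [0.521, -0.237, 0.165], [0.523, -0.24, 0.161], [0.523, -0.245, 0.152]], [[0.427, -0.349, -0.0], [0.51, -0.242, 0.164], [0.513, -0.242, 0.164], [0.519, -0.238, 0.171], [0.522, -0.239, 0.169], [0.523, -0.243, 0.163], [0.523, -0.249, 0.153]], [[0.426, -0.358, -0.001], [0.512, -0.243, 0.169], [0.518, -0.238, 0.177], [0.521, -0.238, 0.176], [0.523, -0.24, 0.173], [0.523, -0.247, 0.163], [0.523, -0.253, 0.153]], [[0.511, -0.242, 0.175], [0.517, -0.238, 0.181], [0.52, -0.238, 0.181], [0.523, -0.238, 0.181], [0.523, -0.243, 0.174], [0.523, -0.249, 0.165], [0.523, -0.256, 0.155]], [[0.513, -0.243, 0.179], [0.519, -0.237, 0.186], [0.521, -0.238, 0.185], [0.523, -0.24, 0.182], [0.522, -0.247, 0.173], [0.523, -0.252, 0.166], [0.523, -0.26, 0.156]], [[0.519, -0.237, 0.191], [0.52, -0.239, 0.188], [0.523, -0.239, 0.189], [0.523, -0.243, 0.183], [0.523, -0.249, 0.176], [0.524, -0.255, 0.168], [0.473, -0.386, -0.0]], [[0.52, -0.237, 0.196], [0.52, -0.243, 0.188], [0.522, -0.243, 0.188], [0.523, -0.247, 0.183], [0.523, -0.253, 0.176], [0.523, -0.259, 0.168], [0.472, -0.397, -0.001]]]<stdin>:11: RuntimeWarning: Mean of empty slice.
  ret = um.true_divide(
```

Run:
```python
from h import *
print([a for a in dir(env) if a[0]!='_'], env.tcp_to_grasp)
s=get_state(); print(s['tcp_pos'],s['joint_pos'])
p=viewer.read_camera('wrist');C=cloud(p)
hsv=cv2.cvtColor(p['image'],cv2.COLOR_RGB2HSV)
print('orange',np.nanmedian(C[220:280,300:350].reshape(-1,3),0), 'green',C[105,318], 'table',C[40,100],'rack',C[40,270])
R=cv2.Rodrigues(np.array(p['rvec'],float))[0]; print('cam',-R.T@np.array(p['tvec']).ravel())
# pad points
m=(abs(C[...,0]-.523)<.004)&(abs(C[...,1]+.248)<.02)&(C[...,2]>.1)
print(np.nanpercentile(C[m],[0,1,5,50,95,100],axis=0))
m=(abs(C[...,0]-.609)<.006)&(abs(C[...,1]+.248)<.02)&(C[...,2]>.1)
print(np.nanpercentile(C[m],[0,1,5,50,95,100],axis=0))
p=viewer.read_camera('side');C=cloud(p)
m=(C[...,2]>.11)&(abs(C[...,1]+.248)<.05)&(abs(C[...,0]-.566)>.04)&(abs(C[...,0]-.566)<.07)
print(m.sum(),np.nanpercentile(C[m],[0,5,50,100],axis=0))
```

```text
['MotionError', 'tcp_to_grasp'] 0.0187
[ 0.56689496 -0.2476355   0.09989774] [-5.41567314e-01  4.35456026e-01 -5.55159499e-03  1.12841881e+00
  6.94929006e-05  9.98402755e-01]
orange [ 0.56731042 -0.23845441  0.14237259] green [ 0.56223433 -0.17205539  0.13607905] table [ 0.38641946 -0.13281037 -0.00154701] rack [ 0.5348508  -0.14060097  0.08829246]
cam [ 0.56314568 -0.16710291  0.28032759]
[[ 0.51900499 -0.26102801  0.1500165 ]
 [ 0.51913714 -0.25924296  0.15237825]
 [ 0.51959992 -0.25667437  0.1563218 ]
 [ 0.52283869 -0.23950305  0.18330516]
 [ 0.5258712  -0.2337937   0.21592281]
 [ 0.52699205 -0.23061171  0.21919456]]
[[ 0.6030159  -0.25781366  0.15070713]
 [ 0.60341509 -0.25634241  0.15261693]
 [ 0.60452854 -0.2533806   0.15687481]
 [ 0.60888409 -0.23544068  0.18585481]
 [ 0.61409601 -0.23210542  0.21605712]
 [ 0.61497778 -0.22801845  0.220373  ]]
3679 [[ 0.49613867 -0.28243911  0.1504978 ]
 [ 0.50006641 -0.27397229  0.17307973]
 [ 0.52025991 -0.26065252  0.42813047]
 [ 0.63594571 -0.2323812   0.5635332 ]]
```

Both cameras put the open fingertips at z≈0.150. The reported TCP implies about 0.113, so the two disagree. Before gripping I'll go up, close to roughly the grip width, and measure the pads directly.

Request:
arm_command([
  {"x": 0, "y": 0, "z": -30, "rx": 0, "ry": 0, "rz": 0, "hand": 0},
  {"x": 0, "y": 0, "z": -50, "rx": 0, "ry": 0, "rz": 0, "hand": 0},
  {"x": 0, "y": 0, "z": -50, "rx": 0, "ry": 0, "rz": 0, "hand": 0},
  {"x": 0, "y": 0, "z": -50, "rx": 0, "ry": 0, "rz": 0, "hand": 0},
])

```text
clock: 4.47
tcp_pos: [0.5661, -0.2472, 0.1483]
orientation: [-0.0, 0.696, 0.718, -0.0]
wrist_force: [-0.4, -1.0, 0.0]
finger_gap: 0.0429
```

Run:
```python
from h import *
goal(.566,-.247,.098,2)
p=shot('wrist','w3');C=cloud(p); g=get_state()['finger_gap']/2
for s in (-1,1):
    m=(abs(C[...,0]-.567-s*g)<.006)&(abs(C[...,1]+.248)<.025)&(C[...,2]>.1455)
    print(s,m.sum(),np.nanpercentile(C[m],[0,1,5,50,95,100],axis=0).round(4).tolist())
p=shot('side','s3');C=cloud(p)
m=(C[...,2]>.146)&(C[...,2]<.21)&(abs(C[...,1]+.248)<.05)&(abs(C[...,0]-.566)<.07)
print(m.sum(),np.nanpercentile(C[m],[0,1,5,50,100],axis=0))
c=cv2.resize(p['image'][150:310,270:430],None,fx=3.7,fy=3.7,interpolation=cv2.INTER_CUBIC)
cv2.imwrite('pics/s3z.png',c[:,:,::-1])
```

```text
clock 4.475 tcp [ 0.56611524 -0.24719219  0.14829322] F [-0.35816868 -1.00025246  0.01301509] gap 0.0429256361364345
yaw now 1.7671644751979898
shift [ 0.2 -0.1 50.3] rot [-0.04 -0.03 -0.23]
-1 4941 [[0.5396, -0.2597, 0.1874], [0.5397, -0.2576, 0.192], [0.5402, -0.2523, 0.201], [0.5437, -0.2313, 0.2609], [0.5504, -0.2302, 0.2749], [0.5516, -0.2285, 0.2781]]
1 4952 [[0.5824, -0.2582, 0.1874], [0.5826, -0.2561, 0.1915], [0.5832, -0.2511, 0.1989], [0.5872, -0.2333, 0.2457], [0.5926, -0.229, 0.2738], [0.5944, -0.228, 0.2773]]
197 [[ 0.53133351 -0.26288943  0.14606986]
 [ 0.53146563 -0.26026521  0.18803857]
 [ 0.5322455  -0.25951009  0.1912212 ]
 [ 0.58780442 -0.25502799  0.20073538]
 [ 0.6016839  -0.23630838  0.20991456]]
```

View pics/s3z.png

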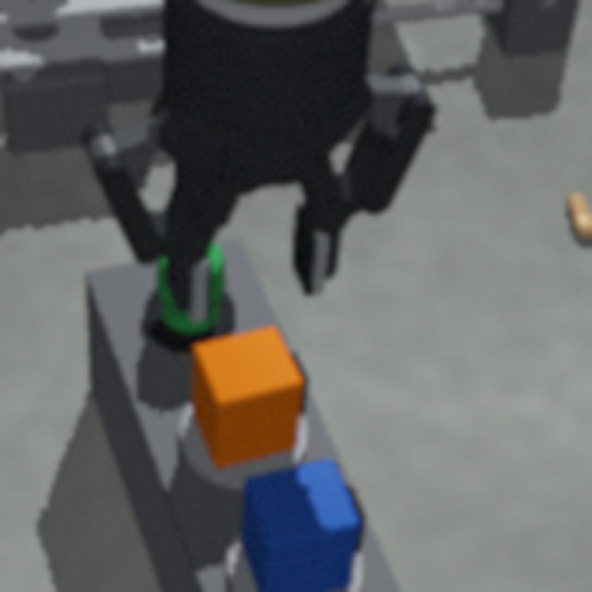

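View pics/w3.png

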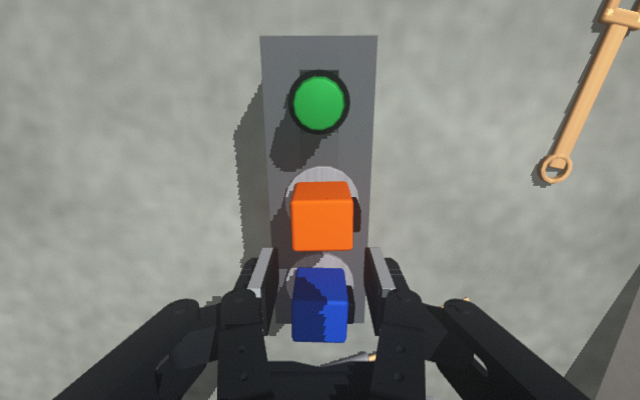

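At a 43 mm gap the fingertips are at z≈0.1875, which is 39 mm above the reported TCP; my estimate had been about 4 mm. So the fingers really sit about 35 mm higher than the stated TCP. The x/y alignment is good (pads at columns 265 and 380, orange head centred at 322). I'll use the visual tip offset and descend in stages while checking force.

Request:
arm_command([
  {"x": 0, "y": 0, "z": 0, "rx": 0, "ry": 0, "rz": 0, "hand": -1},
  {"x": 0, "y": 0, "z": 0, "rx": 0, "ry": 0, "rz": 0, "hand": -1},
  {"x": 0, "y": 0, "z": 20, "rx": 0, "ry": 0, "rz": 0, "hand": -1},
  {"x": 0, "y": 0, "z": 40, "rx": 0, "ry": 0, "rz": 0, "hand": -1},
  {"x": 0, "y": 0, "z": 55, "rx": 0, "ry": 0, "rz": 0, "hand": -1},
  {"x": 0, "y": 0, "z": 65, "rx": 0, "ry": 0, "rz": 0, "hand": -1},
  {"x": 0, "y": 0, "z": 70, "rx": 0, "ry": 0, "rz": 0, "hand": -1},
  {"x": 0, "y": 0, "z": 70, "rx": 0, "ry": 0, "rz": 0, "hand": -1},
])

```text
clock: 5.58
tcp_pos: [0.5664, -0.2473, 0.079]
orientation: [-0.0, 0.696, 0.718, 0.0]
wrist_force: [0.4, 0.3, 0.8]
finger_gap: 0.0852
```

Run:
```python
from h import *
goal(.566,-.247,.0625,2)
p=shot('wrist','w4');C=cloud(p); g=get_state()['finger_gap']/2
for s in (-1,1):
    m=(abs(C[...,0]-.567-s*g)<.006)&(abs(C[...,1]+.248)<.025)&(C[...,2]>.1)
    print(s,m.sum(),np.nanpercentile(C[m],[0,1,5,50,95,100],axis=0).round(4).tolist())
p=shot('side','s4')
c=cv2.resize(p['image'][180:340,270:430],None,fx=3.7,fy=3.7,interpolation=cv2.INTER_CUBIC)
cv2.imwrite('pics/s4z.png',c[:,:,::-1])
```

```text
clock 5.575 tcp [ 0.56643612 -0.24734962  0.07904117] F [0.39657839 0.33479018 0.78698358] gap 0.08519955774695182
yaw now 1.7672801066675055
shift [ 0.4 -0.4 16.5] rot [-0.   -0.01 -0.23]
-1 4083 [[0.5183, -0.2605, 0.1299], [0.5185, -0.2588, 0.1319], [0.5191, -0.2557, 0.1362], [0.5226, -0.2379, 0.1672], [0.5292, -0.2314, 0.1984], [0.5303, -0.2295, 0.2027]]
1 4412 [[0.6037, -0.2576, 0.1292], [0.604, -0.2563, 0.1318], [0.6053, -0.2533, 0.1359], [0.6086, -0.2352, 0.1652], [0.6143, -0.2326, 0.1937], [0.6157, -0.2283, 0.1981]]
```

View pics/s4z.png

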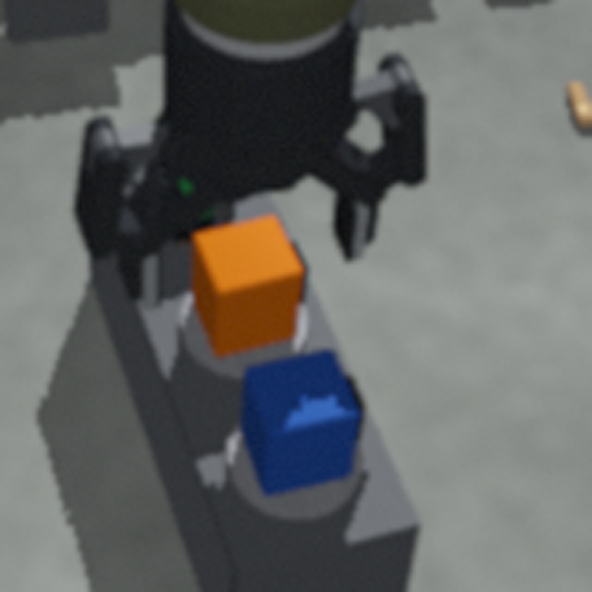

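View pics/w4.png

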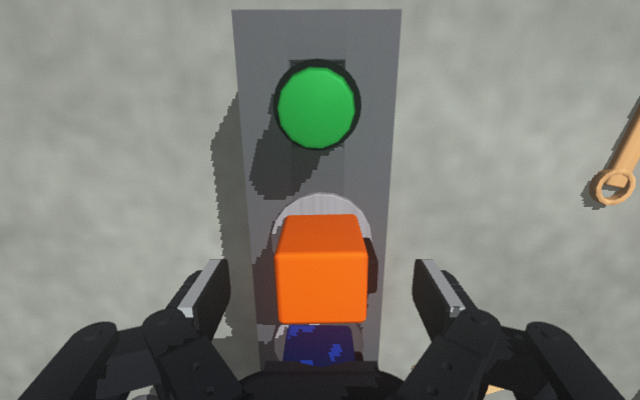

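Tips are at 0.130, consistent with the offset, and there's no contact force. Now the final 16.5 mm, then close.

Request:
arm_command([
  {"x": 0, "y": 0, "z": 10, "rx": 0, "ry": 0, "rz": 0, "hand": -1},
  {"x": 0, "y": 0, "z": 16, "rx": 0, "ry": 0, "rz": 0, "hand": -1},
  {"x": 0, "y": 0, "z": 16, "rx": 0, "ry": 0, "rz": 0, "hand": -0.5},
  {"x": 0, "y": 0, "z": 16, "rx": 0, "ry": 0, "rz": 0, "hand": 0.2},
  {"x": 0, "y": 0, "z": 16, "rx": 0, "ry": 0, "rz": 0, "hand": 0.4},
  {"x": 0, "y": 0, "z": 16, "rx": 0, "ry": 0, "rz": 0, "hand": 0.4},
  {"x": 0, "y": 0, "z": 16, "rx": 0, "ry": 0, "rz": 0, "hand": 0.4},
], force=50)

```text
clock: 6.55
tcp_pos: [0.5661, -0.2477, 0.0643]
orientation: [0.0, 0.696, 0.718, -0.0]
wrist_force: [-2.8, -0.2, 6.0]
finger_gap: 0.0396
```

Run:
```python
from h import *
goal(.566,-.247,.0625,2)
p=shot('wrist','w5')
p=shot('side','s5')
c=cv2.resize(p['image'][180:340,270:430],None,fx=3.7,fy=3.7,interpolation=cv2.INTER_CUBIC)
cv2.imwrite('pics/s5z.png',c[:,:,::-1])
```

```text
clock 6.55 tcp [ 0.56605854 -0.24769675  0.06426269] F [-2.75723861 -0.18511511  5.95193341] gap 0.03964011274134322
yaw now 1.7552443549360381
shift [ 0.7 -0.   1.8] rot [-0.01  0.06 -0.24]
```

View pics/s5z.png

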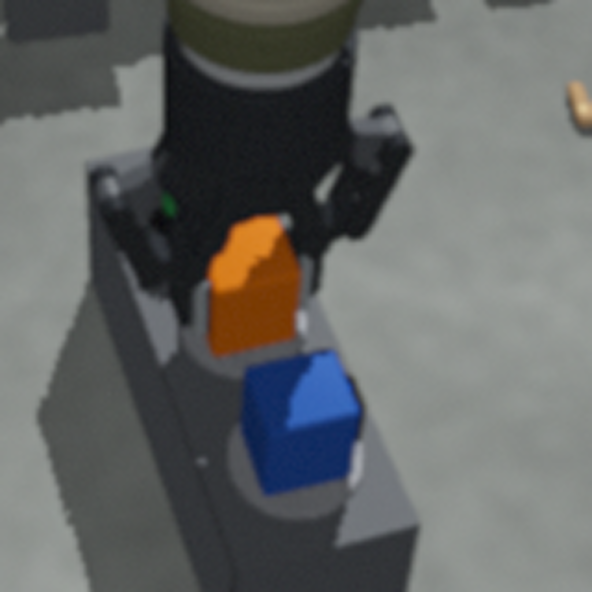

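View pics/w5.png

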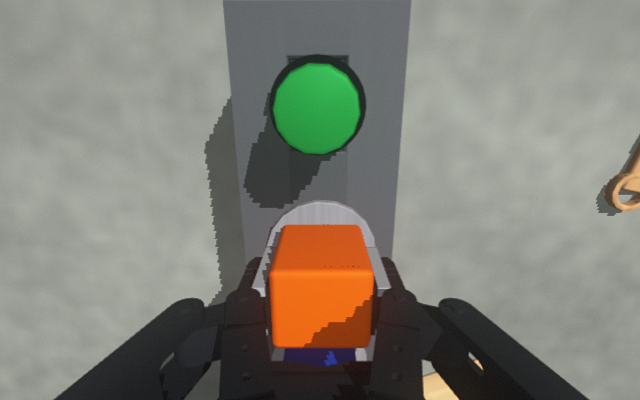

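Gap 39.6 mm means the button is flush. Lifting straight up.

Request:
arm_command([
  {"x": 0, "y": 0, "z": 0, "rx": 0, "ry": 0, "rz": 0, "hand": 1},
  {"x": 0, "y": 0, "z": -6, "rx": 0, "ry": 0, "rz": 0, "hand": 1},
  {"x": 0, "y": 0, "z": -18, "rx": 0, "ry": 0, "rz": 0, "hand": 1},
  {"x": 0, "y": 0, "z": -34, "rx": 0, "ry": 0, "rz": 0, "hand": 1},
  {"x": 0, "y": 0, "z": -50, "rx": 0, "ry": 0, "rz": 0, "hand": 1},
  {"x": 0, "y": 0, "z": -66, "rx": 0, "ry": 0, "rz": 0, "hand": 1},
  {"x": 0, "y": 0, "z": -82, "rx": 0, "ry": 0, "rz": 0, "hand": 1},
  {"x": 0, "y": 0, "z": -100, "rx": 0, "ry": 0, "rz": 0, "hand": 1},
  {"x": 0, "y": 0, "z": -116, "rx": 0, "ry": 0, "rz": 0, "hand": 1},
  {"x": 0, "y": 0, "z": -126, "rx": 0, "ry": 0, "rz": 0, "hand": 1},
], force=60)

```text
clock: 7.9
tcp_pos: [0.5668, -0.2476, 0.1905]
orientation: [0.001, 0.696, 0.718, 0.0]
wrist_force: [-0.0, -0.9, -2.0]
finger_gap: 0.0399
```

Run:
```python
from h import *
goal(.5447,.0975,.1903,2)
p=shot('wrist','w6')
p=shot('side','s6');C=cloud(p)
hsv=cv2.cvtColor(p['image'],cv2.COLOR_RGB2HSV)
m=(hsv[...,0]>=5)&(hsv[...,0]<=16)&(hsv[...,1]>150)&(abs(C[...,1]+.247)<.03)&(abs(C[...,0]-.566)<.04)
print(C[m].min(0),C[m].max(0))
c=cv2.resize(p['image'][120:340,270:430],None,fx=2.7,fy=2.7,interpolation=cv2.INTER_CUBIC)
cv2.imwrite('pics/s6z.png',c[:,:,::-1])
```

```text
clock 7.9 tcp [ 0.56678269 -0.24755143  0.19049945] F [-0.03902458 -0.90724072 -1.97727906] gap 0.03986879040574673
yaw now 1.770401842197607
shift [345.6 -11.4  -0. ] rot [ 0.07  0.04 -0.23]
[ 0.54513724 -0.26763907  0.22203604] [ 0.58788183 -0.23070356  0.30402747]
```

View pics/s6z.png

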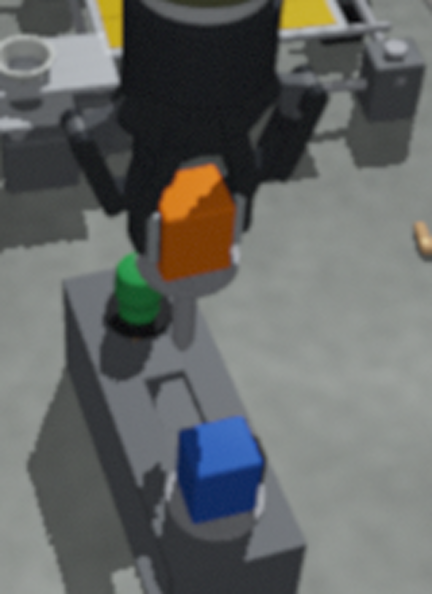

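View pics/w6.png

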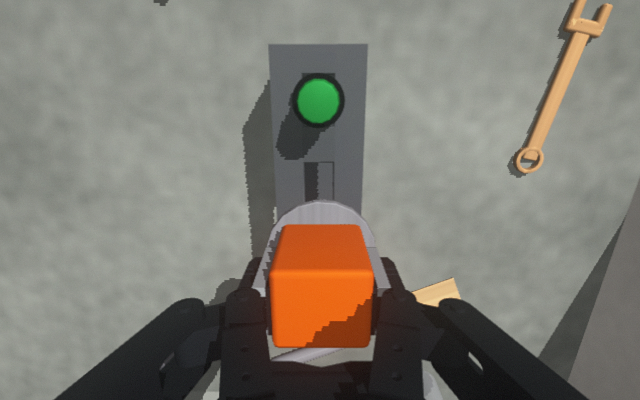

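The pin is out with the button held (gap 39.9 mm). Its tip is near z≈0.14, so I'll rise another 25 mm to clear the green knob before crossing.

Request:
arm_command([
  {"x": 0, "y": 0, "z": -18, "rx": 0, "ry": 0, "rz": 0, "hand": 1},
  {"x": 10, "y": 0, "z": -25, "rx": 0, "ry": 0, "rz": 0, "hand": 1},
  {"x": 40, "y": -1, "z": -25, "rx": 0, "ry": 0, "rz": 0, "hand": 1},
  {"x": 85, "y": -2, "z": -25, "rx": 0, "ry": 0, "rz": 0, "hand": 1},
  {"x": 130, "y": -4, "z": -25, "rx": 0, "ry": 0, "rz": 0, "hand": 1},
  {"x": 175, "y": -6, "z": -25, "rx": 0, "ry": 0, "rz": 0, "hand": 1},
  {"x": 220, "y": -7, "z": -25, "rx": 0, "ry": 0, "rz": 0, "hand": 1},
  {"x": 265, "y": -9, "z": -25, "rx": 0, "ry": 0, "rz": 0, "hand": 1},
  {"x": 305, "y": -10, "z": -25, "rx": 0, "ry": 0, "rz": 0, "hand": 1},
  {"x": 335, "y": -11, "z": -25, "rx": 0, "ry": 0, "rz": 0, "hand": 1},
])

```text
clock: 9.25
tcp_pos: [0.544, 0.0895, 0.2136]
orientation: [-0.0, 0.695, 0.719, -0.0]
wrist_force: [0.6, -0.4, -1.9]
finger_gap: 0.0394
```

Run:
```python
from h import *
goal(.5447,.097,.2,2)
```

```text
clock 9.25 tcp [0.54404339 0.08950949 0.21359003] F [ 0.64379171 -0.40980279 -1.93334922] gap 0.03936618725780672
yaw now 1.865919659221559
shift [ 7.5  0.9 13.6] rot [-0.05 -0.03 -0.13]
```

Request:
arm_command([
  {"x": 9, "y": 0, "z": 10, "rx": 0, "ry": 0, "rz": 0, "hand": 1},
  {"x": 9, "y": 0, "z": 20, "rx": 0, "ry": 0, "rz": 0, "hand": 1},
  {"x": 9, "y": 0, "z": 25, "rx": 0, "ry": 0, "rz": 0, "hand": 1},
  {"x": 9, "y": 0, "z": 25, "rx": 0, "ry": 0, "rz": 0, "hand": 1},
])

```text
clock: 9.75
tcp_pos: [0.5444, 0.0951, 0.1883]
orientation: [-0.0, 0.697, 0.717, -0.001]
wrist_force: [0.4, 0.1, -1.5]
finger_gap: 0.0391
```

Run:
```python
from h import *
goal(.5447,.097,.0743,2)
for n in ('side','top','wrist'):
    p=shot(n,n[0]+'7');C=cloud(p)
    m=(abs(C[...,2]-.1)<.006)&(abs(C[...,0]-.545)<.04)&(abs(C[...,1]-.098)<.04)
    P=C[m]; print(n,len(P),cv2.minEnclosingCircle((P[:,:2]*1000).astype(np.float32)) if len(P) else '')
    hsv=cv2.cvtColor(p['image'],cv2.COLOR_RGB2HSV)
    m=(hsv[...,0]>=5)&(hsv[...,0]<=16)&(hsv[...,1]>150)&(abs(C[...,1]-.1)<.04)&(abs(C[...,0]-.545)<.05)&(C[...,2]>.15)
    P=C[m]; print(' orange',len(P),P.min(0) if len(P) else '',P.max(0) if len(P) else '')
    if n=='side':
        c=cv2.resize(p['image'][40:200,200:370],None,fx=3.7,fy=3.7,interpolation=cv2.INTER_CUBIC)
        cv2.imwrite('pics/s7z.png',c[:,:,::-1])
        pr=proj(p,[[.5447,.0977,.1],[.5447,.0977,.1159]]); print(pr,((pr-[200,40])*3.7))
```

```text
clock 9.75 tcp [0.54444213 0.09514996 0.18827848] F [ 0.36880479  0.06747294 -1.4752029 ] gap 0.03911120705760098
yaw now 1.6813515800380883
shift [  1.8   0.5 114. ] rot [-0.08  0.   -0.32]
side 161 ((545.4142456054688, 97.3592758178711), 26.42826271057129)
 orange 629 [0.52235593 0.07374208 0.21887695] [0.58212984 0.11224143 0.35124077]
[[278.23877299 139.37966679]
 [277.89844357 133.37714517]] [[289.48346005 367.70476711]
 [288.22424122 345.49543712]]
top 118 ((544.115966796875, 98.17469024658203), 24.67251205444336)
 orange 281 [0.52435745 0.06000094 0.22669711] [0.56551071 0.09226068 0.36058084]
wrist 830 ((542.5026245117188, 97.78523254394531), 24.765649795532227)
 orange 11907 [0.52321741 0.07735018 0.22227472] [0.56532114 0.11512543 0.27128459]
```

View pics/s7z.png

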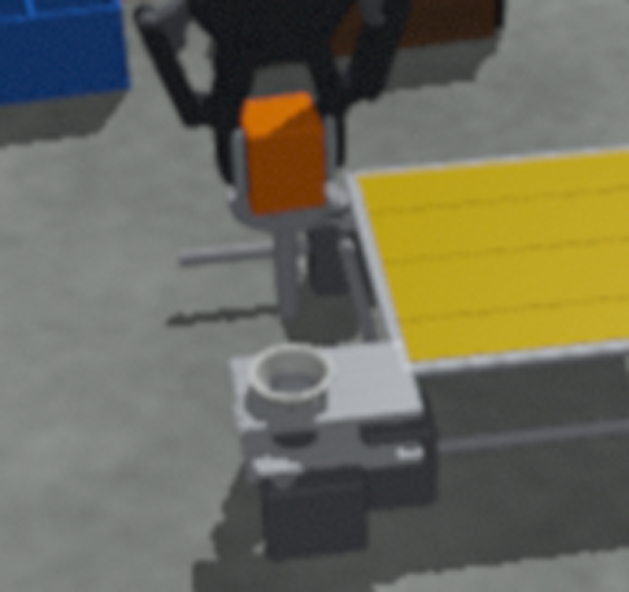

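View pics/w7.png

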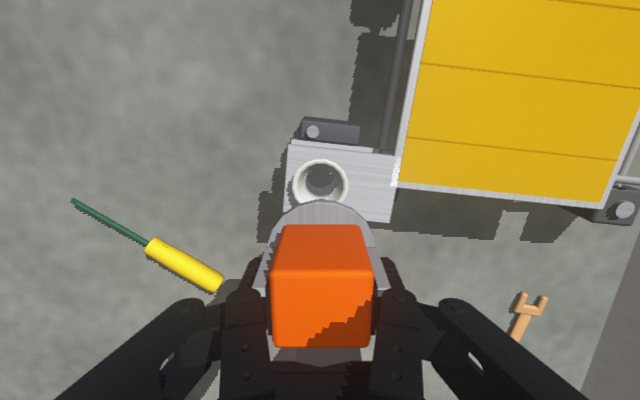

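Bush rim at (320,182) in the wrist view. In the side view the shank points at the rim and the tip projects within a pixel or two of the axis. Inserting in stages.

Request:
arm_command([
  {"x": 2, "y": 0, "z": 15, "rx": 0, "ry": 0, "rz": 0, "hand": 1},
  {"x": 2, "y": 0, "z": 28, "rx": 0, "ry": 0, "rz": 0, "hand": 1},
  {"x": 2, "y": 0, "z": 40, "rx": 0, "ry": 0, "rz": 0, "hand": 1},
  {"x": 2, "y": 0, "z": 50, "rx": 0, "ry": 0, "rz": 0, "hand": 1},
  {"x": 2, "y": 0, "z": 60, "rx": 0, "ry": 0, "rz": 0, "hand": 1},
  {"x": 2, "y": 0, "z": 70, "rx": 0, "ry": 0, "rz": 0, "hand": 1},
  {"x": 2, "y": 0, "z": 78, "rx": 0, "ry": 0, "rz": 0, "hand": 1},
  {"x": 2, "y": 0, "z": 86, "rx": 0, "ry": 0, "rz": 0, "hand": 1},
])

```text
clock: 10.9
tcp_pos: [0.5448, 0.0982, 0.1027]
orientation: [0.0, 0.696, 0.718, 0.0]
wrist_force: [0.6, -1.5, -1.8]
finger_gap: 0.0393
```

Run:
```python
from h import *
goal(.5447,.097,.0743,2)
p=shot('side','s8')
c=cv2.resize(p['image'][40:200,200:370],None,fx=3.7,fy=3.7,interpolation=cv2.INTER_CUBIC)
cv2.imwrite('pics/s8z.png',c[:,:,::-1])
```

```text
clock 10.9 tcp [0.54484961 0.09817997 0.10267572] F [ 0.59876983 -1.45549552 -1.8485159 ] gap 0.0393102256547786
yaw now 1.77207120816831
shift [-1.2 -0.2 28.4] rot [ 0.01 -0.01 -0.23]
```

View pics/s8z.png

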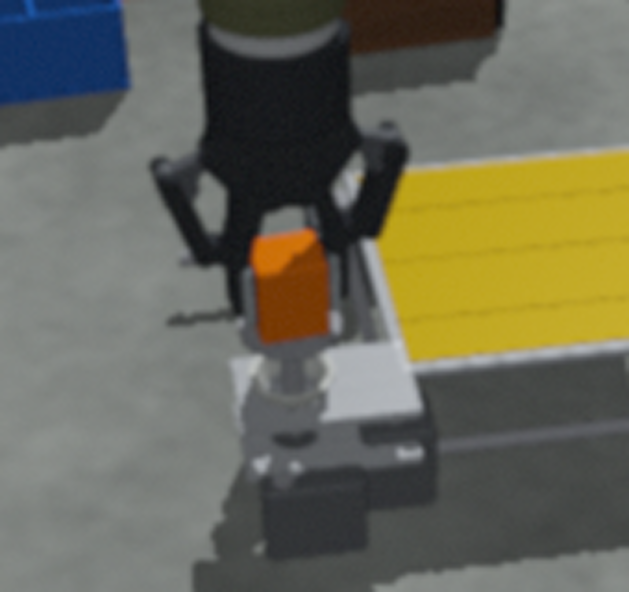

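The shank is in the funnel, centred, with no contact force. Going home.

Request:
arm_command([
  {"x": 0, "y": 0, "z": 8, "rx": 0, "ry": 0, "rz": 0, "hand": 1},
  {"x": 0, "y": 0, "z": 15, "rx": 0, "ry": 0, "rz": 0, "hand": 1},
  {"x": 0, "y": 0, "z": 21, "rx": 0, "ry": 0, "rz": 0, "hand": 1},
  {"x": 0, "y": 0, "z": 25, "rx": 0, "ry": 0, "rz": 0, "hand": 1},
  {"x": 0, "y": 0, "z": 27, "rx": 0, "ry": 0, "rz": 0, "hand": 1},
  {"x": 0, "y": 0, "z": 28.5, "rx": 0, "ry": 0, "rz": 0, "hand": 1},
  {"x": 0, "y": 0, "z": 29, "rx": 0, "ry": 0, "rz": 0, "hand": 1},
  {"x": 0, "y": 0, "z": 29, "rx": 0, "ry": 0, "rz": 0, "hand": 1},
])

```text
clock: 11.95
tcp_pos: [0.5449, 0.0982, 0.0743]
orientation: [0.0, 0.696, 0.718, 0.0]
wrist_force: [0.2, 0.6, -0.6]
finger_gap: 0.0396
```

Run:
```python
from h import *
goal(.5447,.097,.0743,2)
p=shot('side','s9')
c=cv2.resize(p['image'][40:200,200:370],None,fx=3.7,fy=3.7,interpolation=cv2.INTER_CUBIC)
cv2.imwrite('pics/s9z.png',c[:,:,::-1])
```

```text
clock 11.95 tcp [0.54486988 0.09817241 0.07430717] F [ 0.19424558  0.57748352 -0.64139285] gap 0.0395811959365581
yaw now 1.7690337040531325
shift [-1.2 -0.2  0. ] rot [ 0.02 -0.   -0.23]
```

View pics/s9z.png

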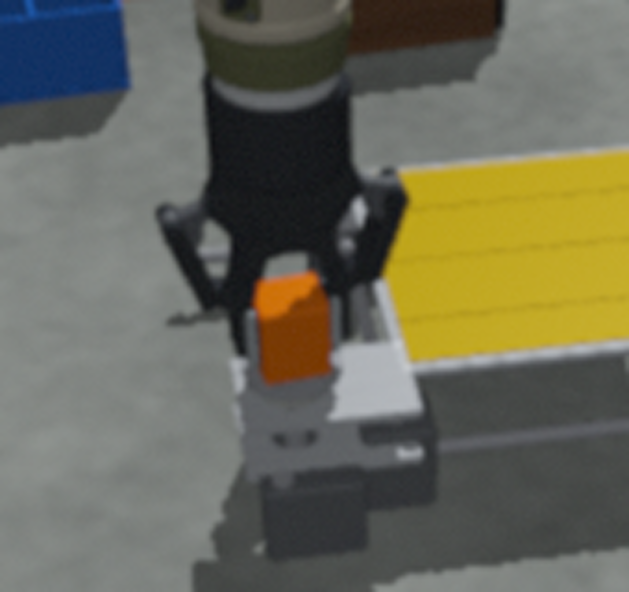

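The flange is just about touching: Fz went from -1.9 to -0.6. I'll nudge down to confirm contact.

Request:
arm_command([
  {"x": 0, "y": 0, "z": 1, "rx": 0, "ry": 0, "rz": 0, "hand": 1},
  {"x": 0, "y": 0, "z": 2, "rx": 0, "ry": 0, "rz": 0, "hand": 1},
  {"x": 0, "y": 0, "z": 2, "rx": 0, "ry": 0, "rz": 0, "hand": 1},
])

```text
clock: 12.38
tcp_pos: [0.545, 0.0982, 0.0743]
orientation: [0.001, 0.696, 0.718, 0.001]
wrist_force: [-4.6, -0.3, 12.5]
finger_gap: 0.0393
```

It's on the hard stop: TCP z unchanged and 12.5 N up. Releasing, then retreating straight up.

Request:
arm_command([
  {"x": 0, "y": 0, "z": -0.5, "rx": 0, "ry": 0, "rz": 0, "hand": 1},
  {"x": 0, "y": 0, "z": -0.5, "rx": 0, "ry": 0, "rz": 0, "hand": -1},
  {"x": 0, "y": 0, "z": -0.5, "rx": 0, "ry": 0, "rz": 0, "hand": -1},
  {"x": 0, "y": 0, "z": -0.5, "rx": 0, "ry": 0, "rz": 0, "hand": -1},
  {"x": 0, "y": 0, "z": -0.5, "rx": 0, "ry": 0, "rz": 0, "hand": -1},
  {"x": 0, "y": 0, "z": -0.5, "rx": 0, "ry": 0, "rz": 0, "hand": -1},
])

```text
clock: 13.12
tcp_pos: [0.5448, 0.0982, 0.0725]
orientation: [-0.0, 0.696, 0.718, 0.0]
wrist_force: [-0.3, -0.9, 0.6]
finger_gap: 0.0854
```

Run:
```python
from h import *
goal(.5447,.097,.0743,2)
p=shot('side','s10'); shot('wrist','w10')
c=cv2.resize(p['image'][40:200,200:370],None,fx=3.7,fy=3.7,interpolation=cv2.INTER_CUBIC)
cv2.imwrite('pics/s10z.png',c[:,:,::-1])
```

```text
clock 13.125 tcp [0.54475274 0.09815848 0.07251218] F [-0.28441675 -0.87763532  0.63852702] gap 0.0854328846648875
yaw now 1.7683949255582152
shift [-1.2 -0.1 -1.8] rot [-0.   -0.01 -0.23]
```

View pics/s10z.png

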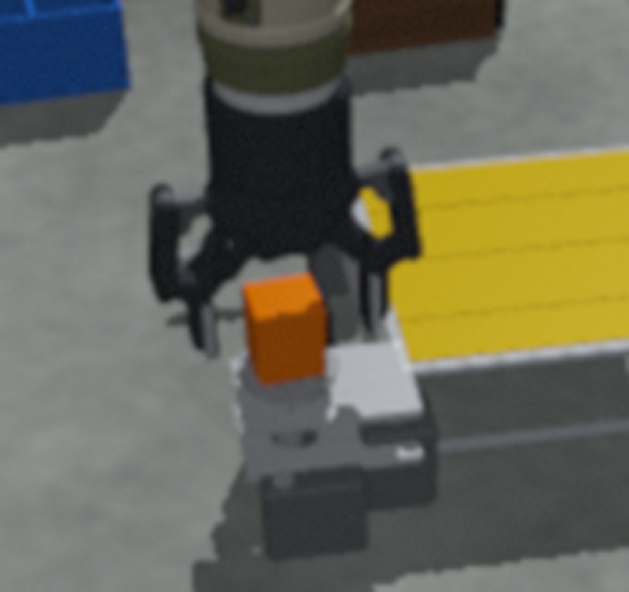

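View pics/w10.png

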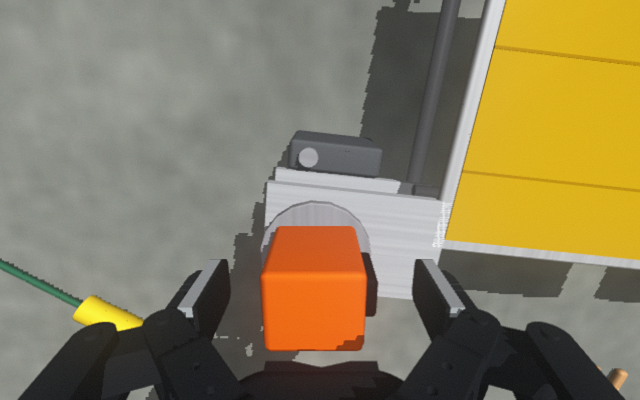

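Released, with the button visibly out at (371,285). The pin shifted a few mm towards -x. Retreating to measure.

Request:
arm_command([
  {"x": 0, "y": 0, "z": -20, "rx": 0, "ry": 0, "rz": 0, "hand": -1},
  {"x": 0, "y": 0, "z": -55, "rx": 0, "ry": 0, "rz": 0, "hand": -1},
  {"x": 0, "y": 0, "z": -95, "rx": 0, "ry": 0, "rz": 0, "hand": -1},
  {"x": -40, "y": 0, "z": -120, "rx": 0, "ry": 0, "rz": 0, "hand": -1},
  {"x": -80, "y": 0, "z": -120, "rx": 0, "ry": 0, "rz": 0, "hand": -1},
  {"x": -110, "y": 0, "z": -120, "rx": 0, "ry": 0, "rz": 0, "hand": -1},
  {"x": -120, "y": 0, "z": -120, "rx": 0, "ry": 0, "rz": 0, "hand": -1},
  {"x": -120, "y": 0, "z": -120, "rx": 0, "ry": 0, "rz": 0, "hand": -1},
])

```text
clock: 14.22
tcp_pos: [0.5484, -0.022, 0.1925]
orientation: [-0.0, 0.696, 0.718, 0.0]
wrist_force: [0.0, 0.6, -0.6]
finger_gap: 0.0854
```

Run:
```python
from h import *
goal(.5447,.097,.0743,2)
for n in ('side','top'):
    p=shot(n,n[0]+'11');C=cloud(p)
    hsv=cv2.cvtColor(p['image'],cv2.COLOR_RGB2HSV)
    o=(hsv[...,0]>=5)&(hsv[...,0]<=16)&(hsv[...,1]>150)&(abs(C[...,1]-.1)<.04)&(abs(C[...,0]-.545)<.05)&(C[...,2]>.1)
    t=o&(C[...,2]>.147); P=C[t]
    A=np.c_[P[:,:2]-P[:,:2].mean(0),np.ones(len(P))]; k=np.linalg.lstsq(A,P[:,2],rcond=None)[0]
    print(n,o.sum(),len(P),P.mean(0),cv2.minAreaRect((P[:,:2]*1000).astype(np.float32)),'slope',k, 'zmax',C[o][:,2].max())
    b=(hsv[...,0]>=110)&(hsv[...,0]<=125)&(hsv[...,1]>150)&(abs(C[...,1]+.32)<.05)&(abs(C[...,0]-.566)<.05)&(C[...,2]>.134)
    P=C[b]; print(' blue',P.mean(0),cv2.minAreaRect((P[:,:2]*1000).astype(np.float32)))
    if n=='side': c=cv2.resize(p['image'][90:200,230:340],None,fx=5,fy=5,interpolation=cv2.INTER_CUBIC)
    else: c=cv2.resize(p['image'][165:225,200:270],None,fx=8,fy=8,interpolation=cv2.INTER_CUBIC)
    cv2.imwrite(f'pics/{n}11z.png',c[:,:,::-1])
```

```text
clock 14.225 tcp [ 0.5483668  -0.02198106  0.19246449] F [ 0.02487192  0.56843218 -0.56692929] gap 0.08544100902541794
yaw now 1.70636932580512
shift [ 1.190e+02 -1.000e-01  1.182e+02] rot [-0.01 -0.03 -0.29]
side 528 206 [0.54424236 0.09275041 0.15180642] ((542.3416748046875, 96.3126220703125), (37.09461212158203, 39.75626754760742), 89.24726867675781) slope [-0.0148997   0.05022441  0.15180642] zmax 0.15500054056026583
 blue [ 0.5643397  -0.33068662  0.14012471] ((567.4419555664062, -323.313720703125), (40.2653923034668, 35.670433044433594), 0.07524392008781433)<stdin>:8: RuntimeWarning: Mean of empty slice.
  ret = um.true_divide(
<stdin>:9: RuntimeWarning: Mean of empty slice.
Traceback (most recent call last):
ValueError: zero-size array to reduction operation maximum which has no identity
```

View pics/side11z.png

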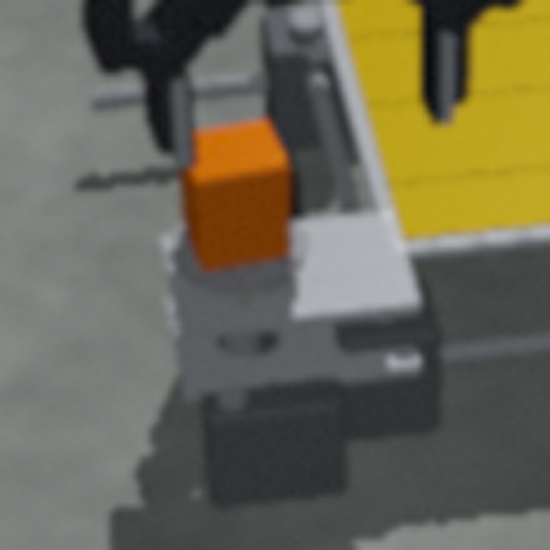

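The side view shows the head top 10.2 mm higher than in the rack, so the flange is at ≈0.100, which is home. The offset is about 3 mm. The arm blocks the top view, so I'll move it clear and check tilt and button from there.

Request:
arm_command([
  {"x": 0, "y": -40, "z": -20, "rx": 0, "ry": 0, "rz": 0, "hand": -1},
  {"x": -30, "y": -80, "z": -40, "rx": 0, "ry": 0, "rz": 0, "hand": -1},
  {"x": -60, "y": -120, "z": -40, "rx": 0, "ry": 0, "rz": 0, "hand": -1},
  {"x": -80, "y": -130, "z": -40, "rx": 0, "ry": 0, "rz": 0, "hand": -1},
  {"x": -80, "y": -130, "z": -40, "rx": 0, "ry": 0, "rz": 0, "hand": -1},
])

```text
clock: 14.95
tcp_pos: [0.4206, -0.1057, 0.2329]
orientation: [0.0, 0.696, 0.718, 0.0]
wrist_force: [0.1, 0.3, -0.3]
finger_gap: 0.0855
```

Run:
```python
from h import *
print(get_state()['clock'])
def an(n,C,im,x0,y0,zt):
    hsv=cv2.cvtColor(im,cv2.COLOR_RGB2HSV)
    o=(hsv[...,0]>=5)&(hsv[...,0]<=16)&(hsv[...,1]>150)&(abs(C[...,1]-y0)<.04)&(abs(C[...,0]-x0)<.05)&(abs(C[...,2]-zt)<.005)
    o=cv2.erode(o.astype(np.uint8),np.ones((3,3)))>0
    P=C[o]; A=np.c_[P[:,:2]-P[:,:2].mean(0),np.ones(len(P))]; k=np.linalg.lstsq(A,P[:,2],rcond=None)[0]
    print(n,len(P),P.mean(0),'slope',k[:2])
for n in ('side','top'):
    d=np.load(n+'0.npz'); an(n+' rack',d['C'],d['im'],.566,-.247,.1425)
    p=shot(n,n[0]+'12');C=cloud(p); an(n+' now',C,p['image'],.544,.097,.1525)
    if n=='side': c=cv2.resize(p['image'][90:200,230:340],None,fx=5,fy=5,interpolation=cv2.INTER_CUBIC)
    else: c=cv2.resize(p['image'][165:225,200:270],None,fx=8,fy=8,interpolation=cv2.INTER_CUBIC)
    cv2.imwrite(f'pics/{n}12z.png',c[:,:,::-1])
```

```text
14.95
side rack 331 [ 0.56558719 -0.25064287  0.14242223] slope [-0.00788066  0.008401  ]
side now 138 [0.54314459 0.09390218 0.15233884] slope [-0.00370884 -0.01655112]
top rack 237 [ 0.56680145 -0.24682725  0.14321129] slope [ 0.0074485  -0.00867483]
top now 260 [0.54175785 0.09756048 0.15288851] slope [-0.00985376  0.01170482]
```

View pics/side12z.png

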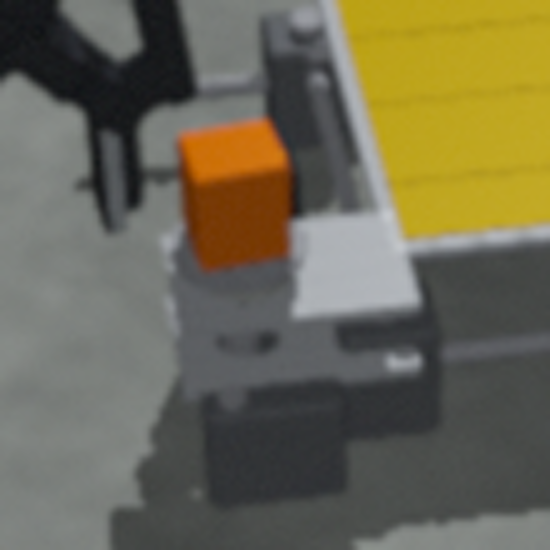

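View pics/top12z.png

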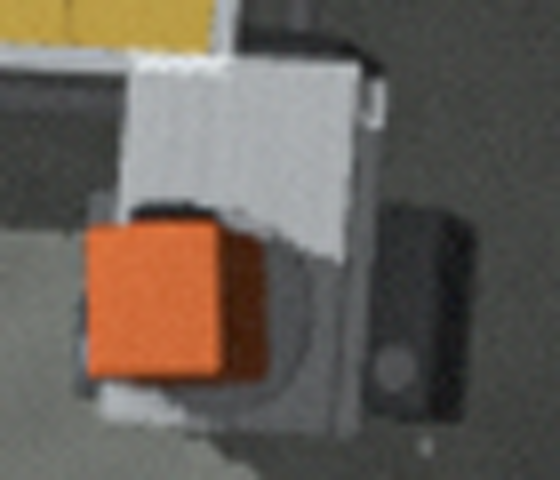

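All good: level within about 0.02 rad, height +10 mm relative to the rack (home), offset about 3 mm, and the black button protrudes at (175,210) in the top crop. Handing in.

```bash
python3 -c "
from h import *
print(hand_in())"
```

```text
the job is handed in; nothing more can be done
None
```

The orange pin is in the white bush, pushed home and released, and I handed the job in at about 15 s. `hand_in()` reports no verdict.

**What I did:** I gripped the orange pin across its head and button, so the button stayed flush (finger gap about 39.5 mm). I lifted it out of the rack, lowered it straight down through the bush and holes, and released it. I confirmed the hard stop by pressing: the arm moved no further down and the force rose to 12.5 N. I then backed the arm well clear.

**Last checks:**

| Check | Result | Limit |
|---|---|---|
| Flange height | within about 1 mm of the rim | 4 mm |
| Sideways offset | about 3 mm, towards -x; the pin shifted on release | 10 mm |
| Tilt | at most about 0.02 rad | 0.1 rad |
| Button | visibly out in the top and wrist views; travel not measured | 1.5 mm in |
| Blue pin | unmoved to within about 1 mm | 20 mm |
| Robot contact | gripper empty, wrist force near zero, arm clear | touches nothing |

**What disagreed:** the cameras showed the fingertips about 35 mm higher than the reported TCP implies. I trusted the pictures for the grasp height, and the grasp, lift and hard stop all agreed with them. One top-view check was blocked by the arm, so I repeated it after moving the arm away.

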